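# Start the kitchen timer against the mat holder

## Robot

A 6-joint arm with a two-finger parallel gripper is mounted at the origin on the work surface. World frame = base frame: x ahead of the robot, y to its left, z up, the work surface at z = 0. Lengths are in m, angles in rad, forces in N, time in s.
With the tool pointing down it reaches from about 0.4 to 0.825 m from the base axis. Payload 7 kg.
Tool frame: the origin (TCP) lies at the very end of the fingers, on their centre line; the grasp point (between the pads) lies 19 mm behind it; z points along the fingers, x is the direction in which the jaws open and shut, and the axes are right-handed (so a half turn about z gives the same grasp; the last joint's range is limited). The gripper opens to 88 mm and grips with 3 to 60 N. Pads are 19 mm wide; open, the fingers measure 130 mm over their backs; the gripper's body (78 mm by 193 mm) begins 47 mm behind the grasp point.
Start: joints at [1.607, 0.359, 0.012, 0, -1.224, -0.288], TCP at [0.168, 0.654, 0.227] pointing down, gripper open.
Joint ranges: [-3.07, 3.07], [-1.43, 2.12], [-1.02, 1.25], [-3.03, 1.67], [-3.05, -0], [-3.03, 3.03]. Speed limits (rad/s): [2.39, 2.39, 3.01, 3.14, 3.14, 3.14].

## Interface

Orientations are given as [roll, pitch, yaw] about the fixed x, y, z axes, in that order (R = Rz(yaw) Ry(pitch) Rx(roll)).
In Python, from station import telemetry, grab_frame, arm, regions_of, pinpoint gives the robot as it stands. The module is installed in compiled form; this text tells all that it offers.
- The arm moves only by the shell command python3 -m inch 'ROWS' [FORCE]. ROWS is text: rows parted by semicolons, each of 7 numbers parted by spaces: the opening, from 0 (shut) to 1 (fully open), then the shift along the world's x, y, z in cm, then the turn, a rotation vector about the world's x, y, z in degrees. A call has 1 to 12 rows; each row is the pose to reach, as a shift and turn from the pose measured when the call began; what a row does not reach only later rows make up. A row lasts 1/8 s, in which the tool goes at most 62.5 mm and 10.7 degrees, less where a joint would pass 70% of its speed; a pose out of reach is approached as far as the arm can. A call with a gripper value outside its range is refused whole. The fingers move at their own pace and stop on an object; FORCE is the grip in N (left out, the last holds). Time passes only in rows, so rows that repeat a pose let the fingers close. It gives the time, the measured TCP pose, the force and the opening at its end, in the units of the state.
- telemetry.get_state(): the state, without advancing time (a new reading comes with each control period).
- grab_frame(name): name is "scene" or "top" or "wrist"; returns a dict with "pixels" (384x512x3 uint8, red, green, blue), "fx", "fy", "cx", "cy" (pixels), "R" (3x3) and "t" (3): a world point X has camera coordinates R X + t. Camera axes: x right, y down, z forward; pixel columns grow to the right and rows downward; lengths in m; the calibration is good to about 2 mm. A picture is of the moment at which its call begins. There is no depth.
- arm.job_done(): hands the job in, once; it reports no verdict.
Trained networks look in the newest picture that a camera, given by its name, has taken for a name from the list of things; names that differ only in an ending like _2 or _b are one class to them, and where a whole thing is asked for, a point or a joint stands for the part that bears it (a point fixed in the world has none). Each returns a list of dicts, best first, with "p" (0 to 1); they miss things now and then, are a little off and sometimes report something else, mostly with a low value. They report only what shows in the picture. A call takes as long as a camera call. They do not tell look-alikes from the thing itself.
- regions_of(camera, name): "pixels" (384x512 bool, what is visible of it) and "bbox" ([left, top, right, bottom] in pixels, round what is visible of it).
- pinpoint(camera, name): "location" ([column, row] in pixels: a listed point, or the origin of a listed thing).
The state is a dict: "t": time; "q": joint angles; "qd": joint speeds; "joint_efforts": joint torques, N m; "eef_pos": TCP position; "ee_rot": TCP orientation; "force": force on the tool from outside, world axes, zero at the start; "moment": the same for the moment, N m; "width": finger opening in m.
Only numpy, scipy, OpenCV 4.12 (cv2) and the standard library are available. Lean on these libraries where they do the work, as an engineer would, in place of code of your own. Each camera call takes 0.05 s, during which the arm holds its last target. There are 200 camera calls.

## Task

Start the kitchen timer: back it squarely against the near face of the bamboo mat holder, which is fixed to the worktop, so that it cannot slide away, and push the button on its near end fully in towards the holder for about half a second. Then let the button spring out and leave the timer lying flat with its back against the holder. The folding thermometer stays where it lies.

Things in the scene. Friction and masses are not known exactly. Their poses are not given: they have to be found in the camera images.
- timer_mid (a point): Centre (18 mm up) of the loose kitchen timer: white plastic box 75 mm long (x), 50 wide (y), 36 high, about 0.15 kg, square screen on top. Its x axis points from the button end to the plain back end; each end is 37.5 mm from this point. It starts between robot and holder, 30 to 75 mm clear of the holder, back end towards it, up to 15 degrees askew, left or right of the thermometer.
- timer_button (a joint): Round grey button, 24 mm across, on the timer's near end, centred 18 mm above the worktop and standing out 10 mm (face 47.5 mm from the timer's centre). Value: travel along the timer's x, 0 out, 0.007 m fully in. Sprung: moves from about 1.5 N, fully in at about 4 N. The loose timer slides at 1 to 2 N, so it goes fully in only when backed.
- holder: Bamboo mat holder fixed to the worktop: an empty trough 60 mm deep (x), 300 mm long (y), 45 mm high (z). Origin at the centre of its underside; its x axis points away from the robot, so its flat near face is at x = -30 mm in its own frame.
- thermo_mid (a point): Centre of the folding thermometer, a loose bystander like the timer but longer and flatter: white plastic, 110 mm long (x), 44 mm wide (y), 24 mm high, two small keys and a folded steel probe on top, no button on its end. Its centre is half-way up.
There are look-alikes about, which are no part of the job. What is shaped like the part that bears timer_mid but green or yellow is not meant.

How it is judged:
On the way:
1. the button is pushed in (5 mm or more of its 7 mm) while the timer lies backed against the holder's near face (within 10 mm, 10 degrees) (value of joint timer_button above 0.005 m and x of timer_mid in the frame of holder between -0.0775 and -0.05 m and y of timer_mid in the frame of holder between -0.14 and 0.14 m and angle between the x axis of timer_mid and the x axis of holder, either way round below 0.18 rad and x of holder in the frame of timer_mid above 0.05 m and angle between timer_mid's own z axis and vertical below 0.15 rad and height (world z) of timer_mid below 0.026 m), for 0.2 s.
At the end, for the whole second after the job is handed in: The button has sprung out again (less than 2 mm in) and the timer lies flat on the worktop, button end away from the holder, back end within 15 mm of the holder's near face, square to it within 10 degrees and within the holder's length (value of joint timer_button below 0.002 m and x of timer_mid in the frame of holder between -0.0825 and -0.05 m and y of timer_mid in the frame of holder between -0.14 and 0.14 m and angle between the x axis of timer_mid and the x axis of holder, either way round below 0.18 rad and x of holder in the frame of timer_mid above 0.05 m and angle between timer_mid's own z axis and vertical below 0.15 rad and height (world z) of timer_mid below 0.026 m); the robot touches nothing.
It fails at once if the thermometer is moved more than 20 mm (distance of thermo_mid from where it was at the start of the episode above 0.02 m).
It also fails if it takes over 45 s, if anything falls off the work surface, if the arm or the gripper's body presses on something with over 40 N, if the wrist force passes 120 N, or if a joint passes its speed limit or range.

## Working session

There is one attempt and no reset: what is moved stays moved. The work goes in short steps, Python scripts to look and compute and a shell command to move; the robot and the scene stay as the last step left them, time stands still between calls to the robot, and variables do not carry over. Pictures are saved under pics/ and viewed, about 8 in all and at most 12, crops included, and the job is handed in when it is done.

```bash
mkdir -p pics
cat > h.py <<'E'
import numpy as np, cv2
from station import telemetry, grab_frame, arm, regions_of, pinpoint
def back(f,px,z):
    d=np.array([(px[0]-f["cx"])/f["fx"],(px[1]-f["cy"])/f["fy"],1.]); R=np.array(f["R"]);t=np.array(f["t"])
    c=-R.T@t; d=R.T@d; return c+d*(z-c[2])/d[2]
def proj(f,X):
    p=np.array(f["R"])@np.array(X)+np.array(f["t"]); return p[0]/p[2]*f["fx"]+f["cx"],p[1]/p[2]*f["fy"]+f["cy"]
def save(f,n): cv2.imwrite("pics/"+n,cv2.cvtColor(f["pixels"],cv2.COLOR_RGB2BGR))
E
python3 - <<'E'
from h import *
s=telemetry.get_state();print({k:np.round(v,3) for k,v in s.items()})
fs={}
for c in("top","scene"):
    f=grab_frame(c);fs[c]=f;save(f,c+"0.png")
    for n,z in(("timer_mid",.018),("timer_button",.018),("holder",0),("thermo_mid",.012)):
        for r in pinpoint(c,n): print(c,n,round(r["p"],2),np.round(r["location"],1),np.round(back(f,r["location"],z),3))
        for r in regions_of(c,n): print("   reg",round(r["p"],2),r["bbox"],r["pixels"].sum())
a=np.hstack([cv2.imread("pics/top0.png"),cv2.imread("pics/scene0.png")]);cv2.imwrite("pics/both0.png",cv2.resize(a,(800,300)))
E
```

```text
{'t': np.float64(0.0), 'q': array([ 1.607,  0.359,  0.011, -0.   , -1.224, -0.288]), 'qd': array([ 0.001, -0.   , -0.001, -0.002,  0.001,  0.   ]), 'joint_efforts': array([ 1.0000e-03, -5.8272e+01,  2.9305e+01,  6.9970e+00,  7.0000e-03,
       -0.0000e+00]), 'eef_pos': array([0.168, 0.653, 0.226]), 'ee_rot': array([-3.141e+00, -2.000e-03, -1.823e+00]), 'force': array([ 0.139,  0.383, -0.441]), 'moment': array([-0.004,  0.051,  0.019]), 'width': np.float64(0.088)}
top timer_mid 0.82 [287.8 194.6] [ 0.516 -0.075  0.018]
top timer_mid 0.76 [315.8 310.1] [ 0.288 -0.17   0.018]
top timer_mid 0.67 [323.7 241.1] [ 0.43  -0.166  0.018]
   reg 0.97 [308.9, 217.8, 338.4, 263.0] 994
   reg 0.72 [301.2, 286.9, 336.0, 332.6] 1076
   reg 0.7 [273.3, 174.5, 304.1, 212.8] 905Traceback (most recent call last):
  File "<stdin>", line 7, in <module>
ValueError: it knows: holder, thermo_mid, timer_mid
```

View pics/top0.png

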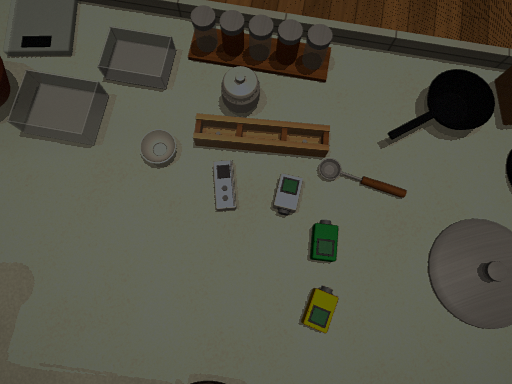

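The top view shows three timer shapes: white at (288,194), green at (324,242) and yellow at (321,310). The white one fits, since green and yellow are excluded. Its grey button is at about (285,211). The thermometer is at (225,185) and the holder at (262,135). Next I'll measure these and confirm in a crop.

Run:
```python
from h import *
f=grab_frame("top")
for n,z in(("timer_mid",.018),("holder",0),("thermo_mid",.012)):
    for r in pinpoint("top",n): print(n,round(r["p"],2),np.round(r["location"],1),np.round(back(f,r["location"],z),4))
    for r in regions_of("top",n):
        m=r["pixels"].astype(np.uint8); zt={"timer_mid":.036,"holder":.045,"thermo_mid":.024}[n]
        pts=np.array([back(f,(x,y),zt)[:2] for y,x in zip(*np.nonzero(m))],np.float32)*1000
        b=cv2.minAreaRect(pts); print("  reg",round(r["p"],2),np.round(r["bbox"]),"ctr",np.round(b[0],1),"size",np.round(b[1],1),"ang",round(b[2],1)); print(np.round(cv2.boxPoints(b)).tolist())
print("cam",np.round(-np.array(f["R"]).T@f["t"],3))
p=f["pixels"][90:260,190:350]; cv2.imwrite("pics/crop1.png",cv2.cvtColor(cv2.resize(p,None,fx=3.5,fy=3.5,interpolation=cv2.INTER_CUBIC),cv2.COLOR_RGB2BGR))
f=grab_frame("scene");save(f,"scene0.png")
for n,z in(("timer_mid",.018),("holder",0),("thermo_mid",.012)):
    for r in pinpoint("scene",n): print("scene",n,round(r["p"],2),np.round(r["location"],1),np.round(back(f,r["location"],z),4))
```

```text
timer_mid 0.96 [323.  241.2] [ 0.4295 -0.1649  0.018 ]
timer_mid 0.8 [318.7 309. ] [ 0.291  -0.1751  0.018 ]
timer_mid 0.79 [286.6 192.5] [ 0.5207 -0.0718  0.018 ]
  reg 0.92 [310. 219. 337. 261.] ctr [ 430.5 -161.6] size [88.1 57.5] ang 5.4
[[384.0, -137.0], [389.0, -194.0], [477.0, -186.0], [472.0, -129.0]]
  reg 0.92 [299. 285. 339. 331.] ctr [ 295.2 -173.3] size [57. 85.] ang 77.2
[[247.0, -192.0], [330.0, -211.0], [343.0, -155.0], [260.0, -136.0]]
  reg 0.66 [275. 175. 301. 215.] ctr [513.7 -72.4] size [51.1 93.1] ang 85.3
[[465.0, -94.0], [558.0, -102.0], [562.0, -51.0], [469.0, -43.0]]
holder 0.7 [264.5 141.4] [ 0.6368 -0.003   0.    ]
  reg 0.83 [195. 112. 331. 158.] ctr [633.    6.6] size [ 78.4 298.5] ang 4.6
[[582.0, 152.0], [606.0, -145.0], [684.0, -139.0], [660.0, 159.0]]
thermo_mid 0.73 [224.3 184.8] [0.5142 0.0668 0.012 ]
  reg 0.78 [214. 157. 239. 212.] ctr [510.2  66.5] size [115.2  46.3] ang 16.7
[[448.0, 72.0], [462.0, 28.0], [572.0, 61.0], [559.0, 105.0]]
cam [ 0.315 -0.022  0.799]
scene timer_mid 0.94 [132.2 174.7] [ 0.2911 -0.1794  0.018 ]
scene timer_mid 0.75 [160.8 209.2] [ 0.4275 -0.1666  0.018 ]
scene holder 0.67 [303.7 257.8] [0.6438 0.0055 0.    ]
scene thermo_mid 0.71 [292.7 200.2] [0.5142 0.0691 0.012 ]
```

View pics/crop1.png

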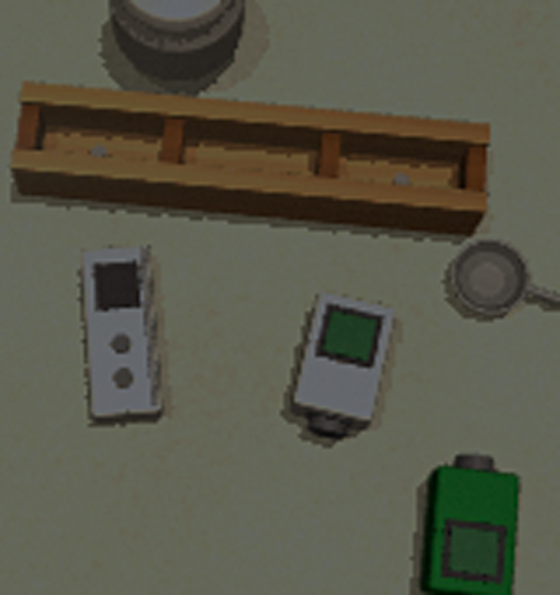

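The crop confirms the white timer: square screen on top, grey button at its near end at about crop (327,427). Its top corners are near (320,296), (393,308), (370,422) and (295,403). The holder's upper near edge runs (13,152) to (486,208), with its foot below. The thermometer lies to the left. I'll turn these corners into positions.

Run:
```python
from h import *
f=grab_frame("top")
g=lambda u,v,z: back(f,(190+(u+.5)/3.5-.5,90+(v+.5)/3.5-.5),z)[:2]*1000
c=[g(*p,36) if 0 else g(*p,.036) for p in((320,296),(393,308),(370,422),(295,403))]
print("timer corners",np.round(c).tolist(),"ctr",np.mean(c,0).round(1))
x=(c[0]+c[1]-c[2]-c[3])/2;print("len",np.linalg.norm(x),"ang",np.degrees(np.arctan2(x[1],x[0])))
for z,pts in((.045,((13,152),(488,190))),(.045,((13,168),(486,208))),(0,((13,200),(474,236))),(.045,((22,84),(489,125)))):
    a,b=[g(*p,z) for p in pts];d=a-b;print(z,a.round(),b.round(),np.linalg.norm(d).round(),"normal ang",np.degrees(np.arctan2(-d[0],d[1])))
print("thermo",[g(*p,.024).round().tolist() for p in((83,250),(145,247),(160,412),(92,418))])
print("button", g(327,427,.018))
```

```text
timer corners [[554.0, -52.0], [555.0, -98.0], [481.0, -95.0], [484.0, -48.0]] ctr [518.6 -73.5]
len 71.78528597894405 ang -2.7451142960159287
0.045 [609. 154.] [ 639. -144.] 299.0 normal ang 5.727107994344954
0.045 [599. 151.] [ 627. -144.] 297.0 normal ang 5.4651705212622295
0 [593. 157.] [ 625. -147.] 305.0 normal ang 5.88347344558682
0.045 [656. 158.] [ 683. -139.] 298.0 normal ang 5.187565684196241
thermo [[560.0, 100.0], [569.0, 62.0], [466.0, 32.0], [455.0, 72.0]]
button [477.01365549 -71.06991118]
```

View pics/scene0.png

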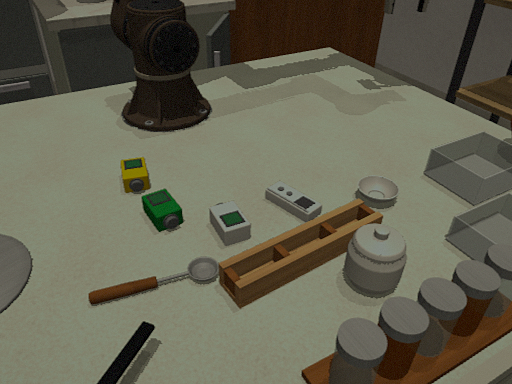

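In the scene view the white timer is at (230,222), the thermometer at (293,200), and the ladle bowl near the timer's right at (203,270). 

Measured results:
- **Timer:** about (0.519, -0.073), yaw about -3°.
- **Holder:** yaw about +5.6°, near face at x ≈ 0.618 at y = -0.073, which leaves a gap of about 60 mm and matches the task text.

The plan is to grip the timer across y, square it, slide it to the holder, release, then push the button with closed fingers.

```bash
python3 -m inch '1 3 -6 0 0 0 1; 1 6 -12 0 0 0 2; 1 10 -18 0 0 0 3; 1 14 -24 0 0 0 4; 1 18 -30 0 0 0 5; 1 22 -36 0 0 0 6; 1 25 -42 0 0 0 7; 1 28 -48 0 0 0 8; 1 30 -54 0 0 0 9; 1 32 -60 0 0 0 10; 1 34 -66 -1 0 0 11; 1 34.3 -71 -3 0 0 11.5' 20; python3 -m inch '1 0 0 0 0 0 0; 1 0 0 0 0 0 0; 1 0 0 0 0 0 0'
```

```text
t: 2.25
eef_pos: [0.5027, -0.0126, 0.2081]
ee_rot: [-3.139, 0.001, -1.621]
force: [1.3, 0.0, -0.0]
width: 0.0879
t: 2.62
eef_pos: [0.5028, -0.0116, 0.2086]
ee_rot: [-3.138, 0.001, -1.62]
force: [0.6, 0.3, 0.3]
width: 0.0879
```

```bash
python3 -m inch '1 .8 -4 -4 0 0 0; 1 .8 -6.1 -8 0 0 0; 1 .8 -6.1 -9 0 0 0; 1 .8 -6.1 -9 0 0 0; 1 .8 -6.1 -9 0 0 0'
python3 - <<'E'
from h import *
f=grab_frame("wrist");save(f,"wrist1.png")
s=telemetry.get_state();print(s["eef_pos"])
for r in pinpoint("wrist","timer_mid"): print(round(r["p"],2),np.round(r["location"]),back(f,r["location"],.018).round(4))
for r in regions_of("wrist","timer_mid"):
    m=r["pixels"]; pts=np.array([back(f,(x,y),.036)[:2] for y,x in zip(*np.nonzero(m))][::7],np.float32)*1000
    b=cv2.minAreaRect(pts);print(round(r["p"],2),r["bbox"],b)
print("tcp ground",proj(f,[*s["eef_pos"][:2],.036]))
E
```

```text
t: 3.25
eef_pos: [0.5121, -0.0714, 0.1201]
ee_rot: [-3.136, 0.001, -1.618]
force: [-0.3, 0.9, 0.3]
width: 0.0878
[ 0.51201269 -0.0715353   0.1200992 ]
0.72 [249. 185.] [ 0.5205 -0.0727  0.018 ]
0.36 [ 80. 198.] [0.5162 0.0651 0.018 ]
0.75 [326.2, 231.8, 397.4, 336.1] ((439.5094909667969, -162.52517700195312), (94.90132141113281, 55.05618667602539), 8.13149642944336)
0.61 [217.6, 138.5, 285.6, 248.1] ((517.8133544921875, -73.13380432128906), (49.11443328857422, 85.33747863769531), 86.53743743896484)
tcp ground (np.float64(248.35345123934704), np.float64(201.9503390648117))
```

View pics/wrist1.png

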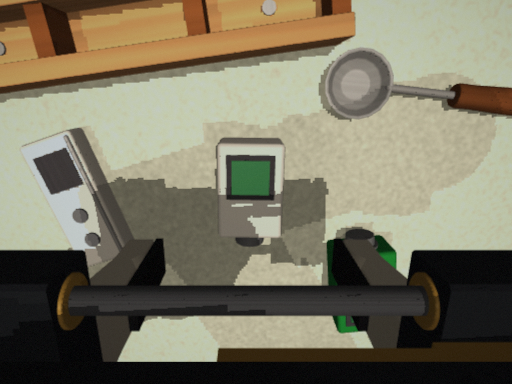

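The wrist view shows the white timer centred between the open fingers, with its button at (250,241). The thermometer at (70,190) and the green look-alike at (360,280) are clear of the fingers, and the ladle bowl is at (357,83). The holder's near top edge runs from about (0,83) to (355,37).

```bash
python3 - <<'E'
from h import *
f=grab_frame("wrist")
a,b=[back(f,p,.045)[:2] for p in((0,83),(355,37))];d=a-b;print(a,b,np.degrees(np.arctan2(-d[0],d[1])))
E
python3 -m inch '1 0 -.2 -4 0 0 0; 1 0 -.2 -8 0 0 0; 1 0 -.2 -10.5 0 0 0; 1 0 -.2 -11.3 0 0 0; 1 0 -.2 -11.3 0 0 0; 0.4 0 -.2 -11.3 0 0 0; 0.4 0 -.2 -11.3 0 0 0; 0.4 0 -.2 -11.3 0 0 0; 0.4 0 -.2 -11.3 0 0 0' 20
```

```text
[0.60481385 0.08743067] [ 0.62124725 -0.14482462] 4.047261322092716
t: 4.58
eef_pos: [0.5116, -0.074, 0.0069]
ee_rot: [-3.136, 0.002, -1.619]
force: [-0.5, 0.9, -0.3]
width: 0.0533
```

```bash
python3 -m inch '0.4 0 0 0 0 0 0; 0.4 0 0 0 0 0 0; 0.4 1 0 0 0 0 2; 0.4 2 0 0 0 0 4; 0.4 3 0 0 0 0 6; 0.4 4 0 0 0 0 8; 0.4 5 0 0 0 0 8; 0.4 5 0 0 0 0 8'; python3 -m inch '0.4 .2 0 0 0 0 0; 0.4 .4 0 0 0 0 0; 0.4 .5 0 0 0 0 0;  0.4 .5 0 0 0 0 0'
```

```text
t: 5.58
eef_pos: [0.5628, -0.0739, 0.0069]
ee_rot: [-3.135, 0.002, -1.48]
force: [1.8, 0.1, -0.4]
width: 0.0502
t: 6.08
eef_pos: [0.5677, -0.074, 0.0068]
ee_rot: [-3.135, 0.002, -1.48]
force: [-1.7, -0.1, 2.9]
width: 0.0497
```

```bash
python3 -m inch '0.4 .2 0 0 0 0 0; 0.4 .2 0 0 0 0 0; 0.4 .2 0 0 0 0 0'; python3 -m inch '0.4 .2 0 0 0 0 0; 0.4 .2 0 0 0 0 0; 0.4 .2 0 0 0 0 0'
python3 - <<'E'
from h import *
f=grab_frame("top");p=f["pixels"][90:230,200:350]; cv2.imwrite("pics/crop2.png",cv2.cvtColor(cv2.resize(p,None,fx=4,fy=4,interpolation=cv2.INTER_CUBIC),cv2.COLOR_RGB2BGR))
save(grab_frame("wrist"),"wrist2.png")
E
```

```text
t: 6.45
eef_pos: [0.57, -0.0739, 0.0069]
ee_rot: [-3.134, 0.002, -1.48]
force: [-0.7, -0.6, 1.4]
width: 0.0493
t: 6.82
eef_pos: [0.5714, -0.074, 0.0068]
ee_rot: [-3.135, 0.002, -1.48]
force: [-3.9, 0.9, 4.7]
width: 0.0499
```

View pics/wrist2.png

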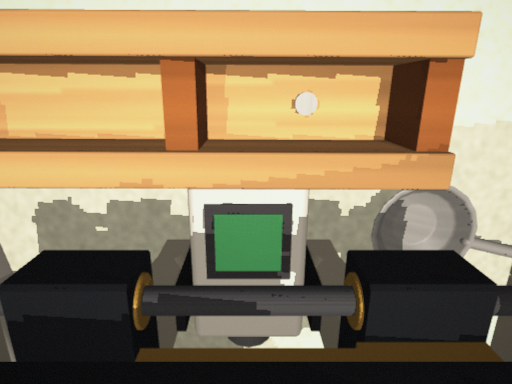

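The wrist view shows the timer's back at the holder's near edge (row 186), square to it. The ladle bowl is at (425,228), near the right finger, so I'll open only part way. First I'll press on gently to confirm contact.

```bash
python3 -m inch '0.4 .2 0 0 0 0 0; 0.4 .2 0 0 0 0 0; 0.4 .2 0 0 0 0 0';python3 -m inch '0.4 .2 0 0 0 0 0; 0.4 .2 0 0 0 0 0; 0.4 .2 0 0 0 0 0'
```

```text
t: 7.3
eef_pos: [0.5714, -0.074, 0.0068]
ee_rot: [-3.139, 0.002, -1.481]
force: [-9.6, 1.8, 9.3]
width: 0.0503
t: 7.68
eef_pos: [0.5714, -0.074, 0.0068]
ee_rot: [3.141, 0.002, -1.481]
force: [-9.1, 3.2, 9.6]
width: 0.0499
```

Contact is firm: the TCP stopped at x = 0.5714 with about 9 N. Now I'll release with a small opening, lift, back off, close, and come down in front of the button.

```bash
python3 -m inch '0.7 0 0 0 0 0 0; 0.7 0 0 0 0 0 0; 0.7 0 0 0 0 0 0; 0.7 0 0 0 0 0 0; 0.7 0 0 3 0 0 0; 0.7 0 0 7 0 0 0; 0.5 -4 -.4 7 0 0 0; 0 -7.6 -.7 7 0 0 0; 0 -7.6 -.7 7 0 0 0; 0 -7.6 -.7 7 0 0 0; 0 -7.6 -.7 7 0 0 0'
python3 - <<'E'
from h import *
f=grab_frame("wrist");save(f,"wrist3.png")
print(telemetry.get_state()["eef_pos"])
for r in pinpoint("wrist","timer_mid"): print(round(r["p"],2),np.round(r["location"]),back(f,r["location"],.018).round(4))
E
```

```text
t: 9.05
eef_pos: [0.4963, -0.0808, 0.0768]
ee_rot: [3.141, 0.002, -1.481]
force: [0.6, -0.3, -0.3]
width: 0.0171
[ 0.4961662  -0.0808548   0.07664008]
0.81 [250.  86.] [ 0.5793 -0.0741  0.018 ]
```

View pics/wrist3.png

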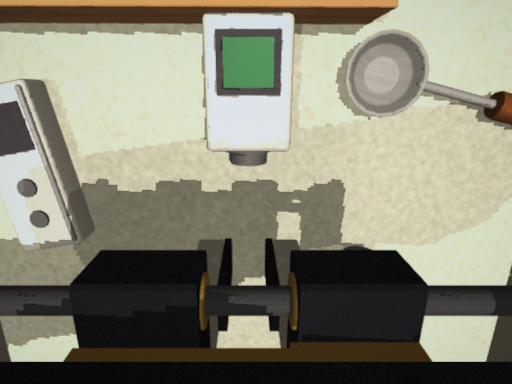

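The timer lies square against the holder. Its button at (248,157) is in line with the gripper's centre (column 249), and the measured centre (0.579, -0.074) agrees. I'll come down and approach.

```bash
python3 -m inch '0 0 0 -3 0 0 0; 0 0 0 -5.5 0 0 0; 0 0 0 -6.7 0 0 0; 0 0 0 -6.7 0 0 0; 0 1 .1 -6.7 0 0 0; 0 2 .2 -6.7 0 0 0; 0 2.4 .2 -6.7 0 0 0; 0 2.4 .2 -6.7 0 0 0'; python3 -m inch '0 .3 0 0 0 0 0; 0 .3 0 0 0 0 0; 0 .3 0 0 0 0 0'
```

```text
t: 10.15
eef_pos: [0.5204, -0.0789, 0.0097]
ee_rot: [3.141, 0.002, -1.481]
force: [-0.3, -0.3, -0.4]
width: 0.0002
t: 10.52
eef_pos: [0.5228, -0.0789, 0.0096]
ee_rot: [3.14, 0.002, -1.481]
force: [-1.3, 1.2, 1.0]
width: 0.0003
```

Just about touching. Now I'll press in.

```bash
python3 -m inch '0 .3 0 0 0 0 0; 0 .5 0 0 0 0 0; 0 .5 0 0 0 0 0'; python3 -m inch '0 .3 0 0 0 0 0; 0 .5 0 0 0 0 0; 0 .5 0 0 0 0 0'
```

```text
t: 10.9
eef_pos: [0.5276, -0.0789, 0.0094]
ee_rot: [3.14, 0.002, -1.481]
force: [-4.6, 0.7, 1.7]
width: 0.0005
t: 11.28
eef_pos: [0.5293, -0.0793, 0.0087]
ee_rot: [3.134, 0.002, -1.482]
force: [-11.0, 2.7, 5.3]
width: 0.0004
```

The button has bottomed out: the arm stalled at x = 0.5293 with 11 N, against about 4 N needed. I'll hold, then retreat straight back and lift.

```bash
python3 -m inch '0 .3 0 0 0 0 0; 0 .3 0 0 0 0 0; 0 .3 0 0 0 0 0; 0 .3 0 0 0 0 0; 0 .3 0 0 0 0 0'; python3 -m inch '0 -1 -.1 0 0 0 0; 0 -3 -.3 0 0 0 0; 0 -4 -.4 0 0 0 0; 0 -4 -.4 4 0 0 0; 0 -5 -.4 8 0 0 0; 0 -5 -.4 8 0 0 0; 0 -5 -.4 8 0 0 0'
python3 - <<'E'
from h import *
f=grab_frame("wrist");save(f,"wrist4.png")
for r in pinpoint("wrist","timer_mid"): print(round(r["p"],2),np.round(r["location"]),back(f,r["location"],.018).round(4))
f=grab_frame("top")
for n,z in(("timer_mid",.018),("thermo_mid",.012)):
  for r in pinpoint("top",n): print(n,round(r["p"],2),np.round(r["location"]),back(f,r["location"],z).round(4))
E
```

```text
t: 11.9
eef_pos: [0.5293, -0.0797, 0.0081]
ee_rot: [3.128, 0.002, -1.483]
force: [-10.2, 2.3, 5.4]
width: 0.0005
t: 12.78
eef_pos: [0.4798, -0.0836, 0.0883]
ee_rot: [3.13, 0.002, -1.483]
force: [-0.3, 0.2, -0.8]
width: 0.0004
0.82 [247.  58.] [ 0.5785 -0.0739  0.018 ]
timer_mid 0.88 [315. 313.] [ 0.2813 -0.1697  0.018 ]
timer_mid 0.69 [323. 242.] [ 0.4286 -0.1648  0.018 ]
thermo_mid 0.83 [224. 185.] [0.5128 0.0666 0.012 ]
```

View pics/wrist4.png

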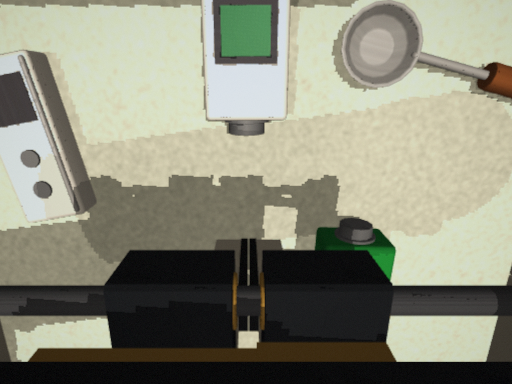

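The picture shows the timer in place, square, with its button sprung out at (247,127). The arm is clear, and the thermometer is unmoved (0.513, 0.067). I'll hand in.

```bash
python3 -c "
from station import arm; print(arm.job_done())"
```

```text
the job is handed in; nothing more can be done
None
```

The timer is backed squarely against the holder. I held its button fully in for about 0.6 s, let it spring out, and handed the job in with no verdict reported.

- **Backing:** I gripped the white timer, turned it about 8°, and slid it until it stalled against the holder at about 9 N.
- **Button press:** I released it and pushed the button with the closed fingers. They went in about 6.5 mm from first touch, then stalled at 10–11 N; the button needs about 4 N. I had no direct reading of button travel.
- **Last checks:** The wrist camera puts the timer's centre at (0.579, -0.074), within 1 mm of before the press, with the button out. The last wrist picture cuts off the timer's far end, so the back contact rests on that unchanged position. The thermometer is within about 2 mm of its starting place, and the arm was lifted clear and reading no contact force.
- **Missed check:** The top camera's network did not report the white timer in the last picture. The arm was probably in the way, so the timer's final position rests on the wrist camera alone.

The last move ended at 12.8 s, and I viewed 7 pictures.

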